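Lay the charcoal bed in the annealing pan

TASK

Lift the charcoal scoop by its wooden grip and shake its eight lumps out evenly over the floor of the annealing pan: none lying on another, and no quarter of the floor left bare about its middle (the line through the two handles and the line across it make the quarters). Then stand the empty scoop flat on the bench beside the pan and let go. Do not touch the charcoal with the fingers, and leave the tub of files, the dish and the hammer where they are.

Things in the scene. Friction and masses are not known exactly. Their poses are not given: they have to be found in the camera images.
- scoop: Loose steel charcoal scoop, 0.24 to 0.39 kg, on the bench, the eight lumps in it. Flat floor 3 mm thick, x -80 to +83 mm, open on top and at the lipless mouth (-x), 62 mm wide inside, widening to 102 at the back; walls 24 mm high at the mouth, 54 at the back. Lumps begin to slide at 25 to 36 deg of forward tilt. Origin: centre of underside; x from mouth to back, z up.
- scoop_grip (a point): Centre of the scoop's wooden grip: a straight bar across the scoop (along its y), 16 mm thick along x, 16 mm high, 85 mm long between two upright steel straps. It stands 115 mm above the underside, 14 mm behind (+x of) the scoop's origin, close above the centre of mass. Axes as the scoop's.
- scoop_mouth (a point): Middle of the mouth's edge on the scoop's inner floor: 80 mm ahead (-x) of the scoop's origin, 3 mm above the underside. Axes as the scoop's.
- pan_floor (a point): Centre of the floor of the fixed round aluminium annealing pan, 29 mm above the bench; the pan sits on a fire-clay slab 210 mm square. Inside radius 115 mm at the floor, 125 at the rim, which is 34 mm above the floor; outside radius 130. Two loop handles reach 160 mm out on its +y and -y sides: the line through them (y) and the line across (x) part the floor into quarters.
- quarter_back_left (a point): Middle of one quarter of the pan's floor: +48, +48 mm along the pan's x, y from its centre (68 mm out).
- quarter_back_right (a point): Middle of one quarter of the pan's floor: +48, -48 mm along the pan's x, y from its centre (68 mm out).
- quarter_front_left (a point): Middle of one quarter of the pan's floor: -48, +48 mm along the pan's x, y from its centre (68 mm out).
- quarter_front_right (a point): Middle of one quarter of the pan's floor: -48, -48 mm along the pan's x, y from its centre (68 mm out).
- lump0_centre (a point): Centre of one of eight alike lumps of charcoal, black, crooked blocky chunks about 24 mm across and 22 mm high, 12 g, hard and dry.
- lump1_centre (a point): Centre of one of eight alike lumps of charcoal, black, crooked blocky chunks about 24 mm across and 22 mm high, 12 g, hard and dry.
- lump2_centre (a point): Centre of one of eight alike lumps of charcoal, black, crooked blocky chunks about 24 mm across and 22 mm high, 12 g, hard and dry.
- lump3_centre (a point): Centre of one of eight alike lumps of charcoal, black, crooked blocky chunks about 24 mm across and 22 mm high, 12 g, hard and dry.
- lump4_centre (a point): Centre of one of eight alike lumps of charcoal, black, crooked blocky chunks about 24 mm across and 22 mm high, 12 g, hard and dry.
- lump5_centre (a point): Centre of one of eight alike lumps of charcoal, black, crooked blocky chunks about 24 mm across and 22 mm high, 12 g, hard and dry.
- lump6_centre (a point): Centre of one of eight alike lumps of charcoal, black, crooked blocky chunks about 24 mm across and 22 mm high, 12 g, hard and dry.
- lump7_centre (a point): Centre of one of eight alike lumps of charcoal, black, crooked blocky chunks about 24 mm across and 22 mm high, 12 g, hard and dry.
- tub: Bystander: white plastic tub with files, 84 mm across, 150 mm tall with the files; loose. Origin: centre of its underside.
- dish: Bystander: small white ceramic borax dish, 82 mm across, 32 mm high; loose. Origin: centre of its underside.
- hammer: Bystander: hammer lying on the bench, 240 mm long, dark wooden handle; loose. Origin: middle of its length, on the bench.

How it is judged:
On the way, in this order (a step that is already met when the one before it is completed fails the run):
1. the scoop is lifted off the bench with all eight lumps in it (height (world z) of scoop above 0.04 m and distance between each of lump0_centre, lump1_centre, lump2_centre, lump3_centre, lump4_centre, lump5_centre, lump6_centre, lump7_centre and scoop below 0.105 m), for 0.1 s.
2. all eight lumps lie in the pan while the scoop is still held up (horizontal distance between each of lump0_centre, lump1_centre, lump2_centre, lump3_centre, lump4_centre, lump5_centre, lump6_centre, lump7_centre and pan_floor below 0.117 m and height (world z) of lump0_centre between 0.029 and 0.063 m and height (world z) of lump1_centre between 0.029 and 0.063 m and height (world z) of lump2_centre between 0.029 and 0.063 m and height (world z) of lump3_centre between 0.029 and 0.063 m and height (world z) of lump4_centre between 0.029 and 0.063 m and height (world z) of lump5_centre between 0.029 and 0.063 m and height (world z) of lump6_centre between 0.029 and 0.063 m and height (world z) of lump7_centre between 0.029 and 0.063 m and height (world z) of scoop_grip above 0.13 m), for 0.1 s.
At the end, for the whole second after the job is handed in: All eight lumps at rest in the pan, centres under 26 mm above its floor; in each quarter a lump's centre within 42 mm of the quarter's middle; the scoop stands still and flat (tilt under 0.08 rad) on the bench, its origin over 160 mm from the pan's middle (horizontal distance between each of lump0_centre, lump1_centre, lump2_centre, lump3_centre, lump4_centre, lump5_centre, lump6_centre, lump7_centre and pan_floor below 0.117 m and height (world z) of lump0_centre between 0.029 and 0.055 m and height (world z) of lump1_centre between 0.029 and 0.055 m and height (world z) of lump2_centre between 0.029 and 0.055 m and height (world z) of lump3_centre between 0.029 and 0.055 m and height (world z) of lump4_centre between 0.029 and 0.055 m and height (world z) of lump5_centre between 0.029 and 0.055 m and height (world z) of lump6_centre between 0.029 and 0.055 m and height (world z) of lump7_centre between 0.029 and 0.055 m and horizontal distance between any of lump0_centre, lump1_centre, lump2_centre, lump3_centre, lump4_centre, lump5_centre, lump6_centre, lump7_centre and quarter_back_left below 0.042 m and horizontal distance between any of lump0_centre, lump1_centre, lump2_centre, lump3_centre, lump4_centre, lump5_centre, lump6_centre, lump7_centre and quarter_back_right below 0.042 m and horizontal distance between any of lump0_centre, lump1_centre, lump2_centre, lump3_centre, lump4_centre, lump5_centre, lump6_centre, lump7_centre and quarter_front_left below 0.042 m and horizontal distance between any of lump0_centre, lump1_centre, lump2_centre, lump3_centre, lump4_centre, lump5_centre, lump6_centre, lump7_centre and quarter_front_right below 0.042 m and linear speed of each of lump0, lump1, lump2, lump3, lump4, lump5, lump6, lump7, scoop below 0.02 m/s and height (world z) of scoop below 0.006 m and angle between scoop's own z axis and vertical below 0.08 rad and horizontal distance between scoop and pan_floor above 0.16 m); the robot touches nothing.
It fails at once if the fingers touch the charcoal (contact force between the fingers and lump0 above 0.5 N or contact force between the fingers and lump1 above 0.5 N or contact force between the fingers and lump2 above 0.5 N or contact force between the fingers and lump3 above 0.5 N or contact force between the fingers and lump4 above 0.5 N or contact force between the fingers and lump5 above 0.5 N or contact force between the fingers and lump6 above 0.5 N or contact force between the fingers and lump7 above 0.5 N).
It fails at once if the tub, the dish or the hammer is moved more than 30 mm (distance of any of tub, dish, hammer from where it was at the start of the episode above 0.03 m).
It also fails if it takes over 72 s, if anything falls off the work surface, if the arm or the gripper's body presses on something with over 40 N, if the wrist force passes 120 N, or if a joint passes its speed limit or range.

ROBOT

A 6-joint arm with a two-finger parallel gripper is mounted at the origin on the work surface. World frame = base frame: x ahead of the robot, y to its left, z up, the work surface at z = 0. Lengths are in m, angles in rad, forces in N, time in s.
With the tool pointing down it reaches from about 0.275 to 0.725 m from the base axis. Payload 5.6 kg.
Tool frame: the origin (TCP) lies at the very end of the fingers, on their centre line; the grasp point (between the pads) lies r.pinch_z behind it (r.pinch_z is the distance from the TCP to the grasp point, in m); z points along the fingers, y is the line along which they close (so a half turn about z gives the same grasp; the last joint's range is limited). The gripper opens to 85 mm and grips with 20 to 120 N. Pads are 22 mm wide; open, the fingers measure 114 mm over their backs; the gripper's body (76 mm by 85 mm) begins 54 mm behind the grasp point. The pads swing forward as they close: fully open they stand 13 mm farther back than shut.
Start: joints at [-0.886, 0.255, 0.108, 0, -1.424, -0.285], TCP at [0.214, -0.507, 0.206] pointing down, gripper open.
Joint ranges: [-2.95, 2.95], [-1.21, 1.97], [-1.09, 1.5], [-2.87, 1.71], [-2.94, -0.07], [-3.05, 3.05]. Speed limits (rad/s): [2.57, 2.57, 3.14, 3.14, 3.14, 3.14].

INTERFACE

Orientations are given as a unit quaternion [w, x, y, z].
In Python, from bench import r gives the robot as it stands.
- The arm moves only by the tool move_arm, never from a script. Its argument "deltas" is text: rows parted by semicolons, each of 4 numbers parted by spaces: the shift along the tool's x, y, z scaled (see below), then the turn about the tool's z scaled (see below). In form: tx ty tz spin; .... A call has 1 to 12 rows; each row shifts and turns the commanded pose from where the row before left it, along the tool's axes as they then stand; what a row does not reach is not made up. The controller multiplies each number of a shift by 150 mm and each number of a turn by 8 degrees. A row lasts 1/10 s, in which the tool goes at most 50 mm and 8.59 degrees, less where a joint would pass 70% of its speed; a pose out of reach is approached as far as the arm can. A call with a number of a shift or a turn outside -1 to 1 is refused whole. A call with a gripper value outside its range is refused whole. "hand" is the finger opening in mm, from 0 to 85.4, set as the call begins (left out, the last holds). The fingers move at their own pace and stop on an object; the grip force is fixed at half the most. Time passes only in rows, so rows that do not move let the fingers close. It gives the time, the measured TCP pose, the force, the opening and the grip force at its end, in the units of the state.
- r.state(): the state, without advancing time (a new reading comes with each control period).
- r.capture(name): name is "side" or "top" or "wrist"; returns a dict with "pixels" (384x512x3 uint8, red, green, blue), "K" (3x3 intrinsics, pixels), "origin" and "attitude" of the camera in the world. Camera axes: x right, y up, looking along -z (the intrinsics and any distortion apply to the point x, -y, -z); pixel columns grow to the right and rows downward; lengths in m; the calibration is good to about 2 mm. A picture is of the moment at which its call begins. There is no depth.
- r.finish_job(): hands the job in; it is judged then, once.
The state is a dict: "time_s": time; "q": joint angles; "qvel": joint speeds; "joint_torque": joint torques, N m; "position": TCP position; "tool_rot": TCP orientation; "ft_force": force on the tool from outside, world axes, zero at the start; "ft_torque": the same for the moment, N m; "gripper_width": finger opening in m; "finger_force": force on a finger pad.
Only numpy, scipy, OpenCV 4.12 (cv2) and the standard library are available. Lean on these libraries where they do the work, as an engineer would, in place of code of your own. Each camera call takes 0.05 s, during which the arm holds its last target. There are 200 camera calls.

## Working session

There is one attempt and no reset: what is moved stays moved. The work goes in short steps, Python scripts to look and compute and a tool call to move; the robot and the scene stay as the last step left them, time stands still between calls to the robot, and variables do not carry over. Pictures are saved under pics/ and viewed, at most 10 in all, crops included, and the job is handed in when it is done.

Besides the shell and the picture viewer there is one more tool, called after "Request:" in YAML: its name, and indented under it one key for each argument. move_arm: Moves the arm, as the interface text tells. Its arguments: {"type":"object","properties":{"deltas":{"type":"string"},"hand":{"type":"number"}},"required":["deltas"]}

```bash
mkdir -p pics; cat > h.py <<'E'
import numpy as np, cv2
from bench import r
def cap(n,save=None):
    c=r.capture(n)
    if save: cv2.imwrite('pics/'+save,cv2.cvtColor(c['pixels'],cv2.COLOR_RGB2BGR))
    return c
def R(a):
    a=np.array(a,float)
    if a.shape==(3,3): return a
    from scipy.spatial.transform import Rotation as Q
    return Q.from_quat([a[1],a[2],a[3],a[0]]).as_matrix()
def ray(c,u,v):
    d=np.linalg.inv(c['K'])@np.array([u,v,1.]); return R(c['attitude'])@np.array([d[0],-d[1],-d[2]])
def onplane(c,u,v,z):
    o=np.array(c['origin']); d=ray(c,u,v); return o+d*(z-o[2])/d[2]
def proj(c,p):
    q=R(c['attitude']).T@(np.array(p)-c['origin']); q=np.array([q[0],-q[1],-q[2]]); s=np.array(c['K'])@q; return s[:2]/s[2]
E
python3 - <<'E'
from h import *
t=cap('top','t0.png'); s=cap('side','s0.png')
for c in (t,s): print(c['origin'],c['attitude'],c['K'],[k for k in c])
st=r.state(); print(st['position'],st['tool_rot'],r.pinch_z)
E
```

```text
[ 0.38610812 -0.00238704  1.843752  ] [-0.69952089 -0.04445978  0.03536337  0.71235054] [[475.46386495   0.         256.71331746]
 [  0.         475.46386495 191.38041052]
 [  0.           0.           1.        ]] ['pixels', 'K', 'origin', 'attitude']
[ 0.49608269 -1.00711708  0.63847294] [ 0.86152024  0.50721969 -0.01840462 -0.01312779] [[394.34410877   0.         253.35567823]
 [  0.         394.34410877 193.6979548 ]
 [  0.           0.           1.        ]] ['pixels', 'K', 'origin', 'attitude']
[ 0.21391588 -0.50618445  0.20519599] [-2.22403268e-04 -1.98527859e-01  9.80094880e-01  8.15511951e-04] 0.0187
```

View pics/t0.png

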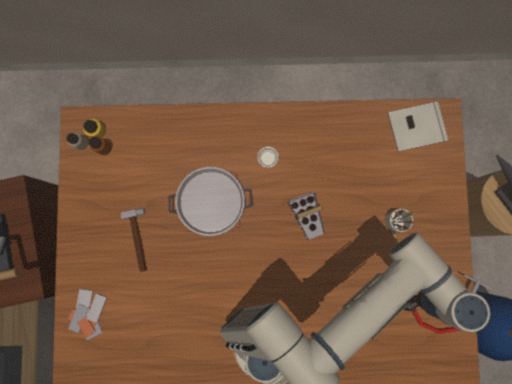

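View pics/s0.png

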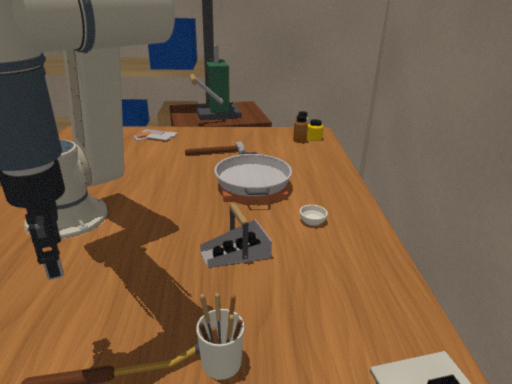

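The top view shows the pan at about (210,201), with handles at (171,204) and (250,198). The scoop is near (308,215) with its mouth at about (313,237), the dish is at (268,157) and the tub at (400,220). The side view agrees. Next is a closer crop of the scoop and pan.

```bash
python3 - <<'E'
from h import *
t=cap('top'); s=cap('side')
a=cv2.cvtColor(t['pixels'],cv2.COLOR_RGB2BGR)[185:245,280:340]; b=cv2.cvtColor(s['pixels'],cv2.COLOR_RGB2BGR)[195:270,195:277]
cv2.imwrite('pics/c1.png',np.hstack([cv2.resize(a,(390,390),interpolation=cv2.INTER_CUBIC),cv2.resize(b,(410,390),interpolation=cv2.INTER_CUBIC)]))
for n,u,v,z in [('pan',210,201.5,.063),('hl',171,204,.05),('hr',250,198,.05),('dish',268,157,.03),('tub',400,220,.08)]: print(n,onplane(t,u,v,z).round(3))
st=r.state();Rt=R(st['tool_rot']);print(Rt.round(3),st['q'])
E
```

```text
pan [0.553 0.195 0.063]
hl [0.548 0.345 0.05 ]
hr [0.565 0.045 0.05 ]
dish [ 0.725 -0.027  0.03 ]
tub [ 0.47  -0.509  0.08 ]
[[-0.921 -0.389 -0.   ]
 [-0.389  0.921  0.001]
 [ 0.     0.001 -1.   ]] [-8.86405660e-01  2.55503336e-01  1.07531751e-01 -2.37440778e-04
 -1.42389563e+00 -2.84617574e-01]
```

View pics/c1.png

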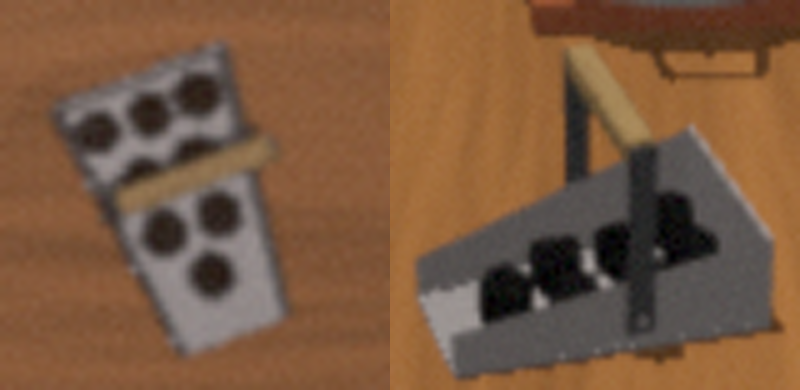

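The crop shows the lumps in rows of 1, 2, 2 and 3 from mouth to back. The wooden bar runs from about px (298.2,214.5) to (322.3,208) in the top image.

```bash
python3 - <<'E'
from h import *
t=cap('top')
p=onplane(t,297.8,214.7,.123);q=onplane(t,322.3,208.0,.123)
g=(p+q)/2; y=(p-q)[:2]; print(g,np.linalg.norm(y)); ang=np.degrees(np.arctan2(y[1],y[0]))-90; print('scoop yaw',ang)
m=onplane(t,280+235/6.5,185+335/6.5,.02); print('mouth',m)
b=onplane(t,280+138/6.5,185+72/6.5,.054); print('back',b, np.degrees(np.arctan2(*(b-m)[1::-1])))
st=r.state();Rt=R(st['tool_rot'])
print('tool y ang',np.degrees(np.arctan2(Rt[1,1],Rt[0,1])), 'delta in tool', Rt.T@(g-st['position']))
E
```

```text
[ 0.50510702 -0.17371989  0.123     ] 0.09209749873884986
scoop yaw 14.240544258101067
mouth [ 0.41563518 -0.20430474  0.02      ]
back [ 0.56828194 -0.14902633  0.054     ] 19.906987636891515
tool y ang 112.90471202411662 delta in tool [-0.39762586  0.19312141  0.08273092]
```

Request:
move_arm:
  deltas: "0 0 0 -0.95; 0 0 0 -0.95; 0 0 0 -0.95; 0 0 0 -0.95; 0 0 0 -0.95; 0 0 0 -0.95; 0 0 0 -0.95; 0 0 0 -0.95; 0 0 0 -0.95; 0 0 0 -0.95; 0 0 0 -0.95; 0 0 0 0"
  hand: 70

```text
time_s: 1.45
position: [0.2141, -0.5065, 0.2058]
tool_rot: [-0.0, 0.802, -0.598, -0.0]
ft_force: [-0.1, 0.1, 0.2]
gripper_width: 0.0701
finger_force: 0.0
```

```bash
python3 - <<'E'
from h import *
st=r.state();Rt=R(st['tool_rot']);print(Rt.round(3),st['q'],st['position'],st['time_s'])
d=Rt.T@(np.array([.505,-.174,.2])-st['position']);print(d, d/.15)
E
```

```text
[[ 0.285 -0.958 -0.   ]
 [-0.958 -0.285  0.   ]
 [-0.     0.    -1.   ]] [-8.86411612e-01  2.55211430e-01  1.07949362e-01 -1.07197759e-04
 -1.42388749e+00  1.17562554e+00] [ 0.21405789 -0.50650829  0.20580861] 1.45
[-0.23572604 -0.37368632  0.00588084] [-1.57150692 -2.49124214  0.03920559]
```

Request:
move_arm:
  deltas: "-0.1 -0.16 0 0; -0.17 -0.27 0 0; -0.17 -0.27 0 0; -0.17 -0.27 0 0; -0.17 -0.27 0 0; -0.17 -0.27 0 0; -0.17 -0.27 0 0; -0.17 -0.27 0 0; -0.17 -0.27 0 0; -0.11 -0.17 0 0; 0 0 0 0; 0 0 0 0"

```text
time_s: 2.65
position: [0.5054, -0.1742, 0.2057]
tool_rot: [0.0, 0.801, -0.599, -0.0]
ft_force: [-0.6, -0.3, 0.2]
gripper_width: 0.07
finger_force: 0.0
```

```bash
python3 - <<'E'
from h import *
w=cap('wrist','w1.png');print(w['origin'],R(w['attitude']).round(2).tolist())
t=cap('top')
print(proj(w,[.505,-.174,.123]),proj(w,[.505,-.174,.003]), r.state()['position'])
E
```

```text
[ 0.52907511 -0.25531005  0.37241315] [[-0.96, 0.27, 0.09], [-0.28, -0.91, -0.31], [0.0, -0.33, 0.95]]
[250.06819668 188.19538467] [250.0154212  155.50615224] [ 0.50481418 -0.17527237  0.2060571 ]
```

View pics/w1.png

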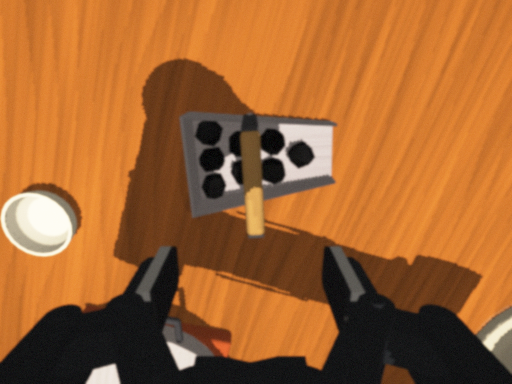

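The bar's top runs from about (249,122) to (255,236) in the wrist image. The fingers straddle it.

```bash
python3 - <<'E'
from h import *
w=cap('wrist')
p=onplane(w,249,117,.123);q=onplane(w,255.5,236,.123);g=(p+q)/2;print(p,q,g,np.linalg.norm(p-q));y=p-q
print('scoop yaw',np.degrees(np.arctan2(y[1],y[0]))-90)
st=r.state();Rt=R(st['tool_rot']);d=Rt.T@(np.r_[g[:2],.096]-st['position']);print(d,d/.15,'tooly',np.degrees(np.arctan2(Rt[1,1],Rt[0,1])))
print(onplane(w,332,152,.01),onplane(w,187,165,.05))
E
```

```text
[ 0.52146724 -0.23013283  0.123     ] [ 0.4874785  -0.13402229  0.123     ] [ 0.50447287 -0.18207756  0.123     ] 0.10194346818583283
scoop yaw -160.5242554610436
[0.00626726 0.00209242 0.11015904] [0.0417817  0.01394946 0.73439361] tooly -163.62491647999045
[ 0.41516289 -0.20717599  0.01      ] [ 0.56774457 -0.157134    0.05      ]
```

Request:
move_arm:
  deltas: "0.04 0.01 0.1 -0.35; 0 0 0.17 0; 0 0 0.2 0; 0 0 0.16 0; 0 0 0.1 0; 0 0 0 0"

```text
time_s: 3.4
position: [0.5033, -0.1814, 0.0945]
tool_rot: [0.001, 0.815, -0.58, -0.002]
ft_force: [-0.3, 0.3, 0.1]
gripper_width: 0.0699
finger_force: 0.0
```

Request:
move_arm:
  deltas: "0 0 0 0; 0 0 0 0; 0 0 0 0; 0 0 0 0; 0 0 0 0; 0 0 0 0"
  hand: 0

```text
time_s: 4.0
position: [0.5065, -0.1812, 0.0978]
tool_rot: [-0.0, 0.816, -0.578, 0.001]
ft_force: [-0.2, -0.1, 5.6]
gripper_width: 0.0001
finger_force: 2.8
```

```bash
python3 - <<'E'
from h import *
s=cap('side');w=cap('wrist')
b=cv2.cvtColor(s['pixels'],cv2.COLOR_RGB2BGR)[150:290,160:300]
cv2.imwrite('pics/c2.png',np.hstack([cv2.resize(b,(400,400),interpolation=cv2.INTER_CUBIC),cv2.resize(cv2.cvtColor(w['pixels'],cv2.COLOR_RGB2BGR),(400,400))]))
print(r.state())
E
```

```text
{'time_s': 4.1, 'q': array([-5.17861664e-02,  2.87665892e-01, -1.29522113e-01,  8.44903870e-04,
       -1.15113891e+00,  3.88843447e-01]), 'qvel': array([ 2.55697983e-03, -8.68277655e-05, -1.20665832e-03, -9.45691620e-05,
        5.48830065e-05,  2.89402056e-04]), 'joint_torque': array([-4.24636330e-02, -3.57171893e+01,  2.02404034e+01,  4.28292677e+00,
        2.62452587e-01,  3.53110438e-03]), 'position': array([ 0.50646571, -0.18115792,  0.09782368]), 'tool_rot': array([-3.35167744e-04,  8.15791985e-01, -5.78343983e-01,  1.24946502e-03]), 'ft_force': array([-0.09047969,  0.50178537,  5.85232949]), 'ft_torque': array([ 0.16223735,  0.22074616, -0.01716204]), 'finger_force': 2.9105939917053547, 'gripper_width': 0.00017594579423597335}
```

View pics/c2.png

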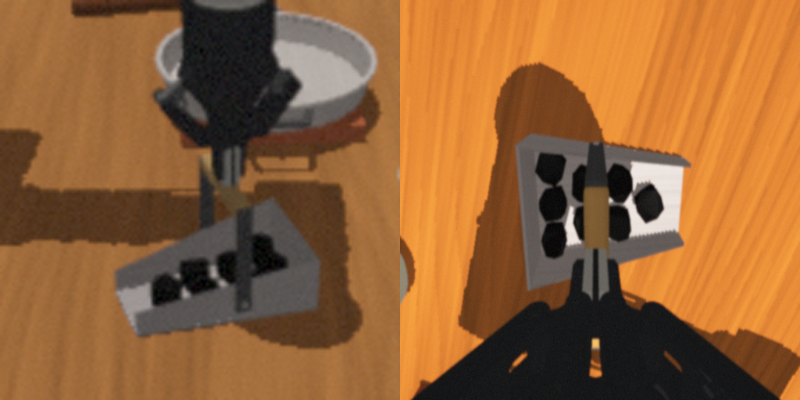

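The wrist view shows the closed fingers lined up with the bar, near mid-length. The width reads 0, so they are resting on top of the bar or beside it. I'll triangulate the bar's height from the first pictures.

```bash
python3 - <<'E'
from h import *
t=cap('top');s=cap('side')
def tri(a,b):
    o1,d1=np.array(t['origin']),ray(t,*a);o2,d2=np.array(s['origin']),ray(s,*b)
    k=np.linalg.lstsq(np.c_[d1,-d2],o2-o1,rcond=None)[0];p,q=o1+k[0]*d1,o2+k[1]*d2
    return (p+q)/2,np.linalg.norm(p-q)
print(tri((322.3,208),(245,222)),tri((297.8,214.7),(233.6,204.6)))
p=r.state()['position'];print(p,proj(s,p),proj(s,[.5045,-.182,.123]),proj(s,[.5045,-.182,.107]))
E
```

```text
(array([ 0.51731809, -0.21827474,  0.12355132]), np.float64(0.0018453711073875146)) (array([ 0.49242791, -0.1294004 ,  0.119513  ]), np.float64(0.003135747887199249))
[ 0.50643445 -0.18118018  0.09781818] [239.84742946 222.57616811] [239.08346598 214.18482655] [239.07799096 219.65958322]
```

```bash
python3 - <<'E'
from h import *
s=cap('side');w=cap('wrist');t=cap('top')
print(proj(s,[.214,-.506,.206]))
p=r.state()['position'];print(proj(w,p),proj(w,p+[0,0,.019]),proj(w,[.504,-.182,.123]),proj(t,p))
b=cv2.cvtColor(s['pixels'],cv2.COLOR_RGB2BGR)[195:235,220:260];b2=cv2.cvtColor(w['pixels'],cv2.COLOR_RGB2BGR)[170:290,196:316]
cv2.imwrite('pics/c3.png',np.hstack([cv2.resize(b,(400,400),interpolation=cv2.INTER_CUBIC),cv2.resize(b2,(400,400))]))
E
```

```text
[ 60.46609109 278.31800003]
[249.46031677 233.51946903] [249.3140056 250.0036727] [254.43950093 256.19704584] [311.40333748 211.42340576]
```

View pics/c3.png

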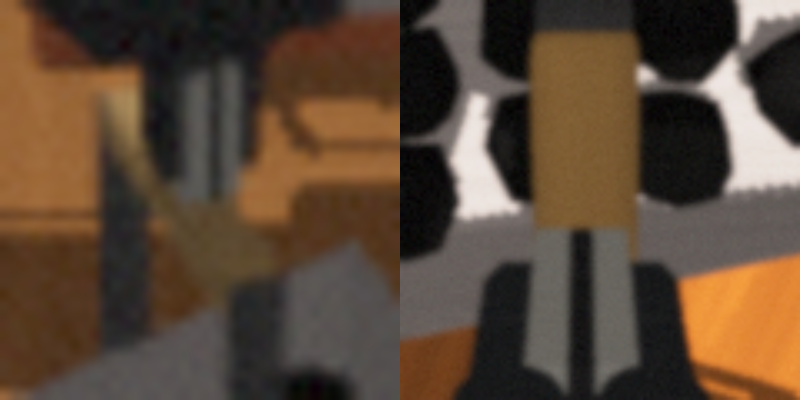

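Request:
move_arm:
  deltas: "0 0 -0.05 0; 0 0 -0.1 0; 0 0 -0.05 0; 0 0 0 0; 0 0 0 0"

```text
time_s: 4.85
position: [0.5054, -0.1807, 0.1261]
tool_rot: [-0.0, 0.816, -0.579, -0.0]
ft_force: [0.3, -0.1, -0.2]
gripper_width: -0.0001
finger_force: 0.0
```

```bash
python3 - <<'E'
from h import *
s=cap('side');w=cap('wrist');t=cap('top')
st=r.state();p=st['position'];print(p,proj(s,p),proj(w,p),st['ft_force'],st['gripper_width'])
b=cv2.cvtColor(s['pixels'],cv2.COLOR_RGB2BGR)[170:250,200:280];b2=cv2.cvtColor(w['pixels'],cv2.COLOR_RGB2BGR)[90:330,136:376]
cv2.imwrite('pics/c4.png',np.hstack([cv2.resize(b,(400,400),interpolation=cv2.INTER_CUBIC),cv2.resize(b2,(400,400))]))
E
```

```text
[ 0.50512397 -0.18071957  0.12575335] [239.33299532 212.9574862 ] [249.56921836 233.38988959] [ 0.33141779 -0.17003155 -0.93205547] 2.9734328485954787e-05
```

View pics/c4.png

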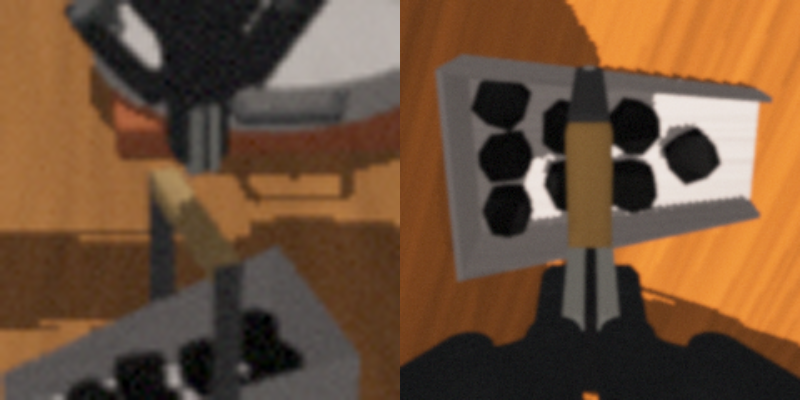

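Contact on the bar's top came at a reported z of 0.098, and the pictures agree: the real fingertips are about 25 mm above the reported TCP. I'll open and go 25 mm lower than planned.

Request:
move_arm:
  deltas: "0 0 0 0; 0 0 0 0; 0 0 0 0; 0 0 0.1 0; 0 0 0.15 0; 0 0 0.12 0; 0 0 0 0"
  hand: 60

```text
time_s: 5.7
position: [0.5035, -0.1805, 0.0685]
tool_rot: [0.001, 0.816, -0.579, -0.002]
ft_force: [-0.4, 0.4, -0.4]
gripper_width: 0.06
finger_force: 0.0
```

Request:
move_arm:
  deltas: "0 0 0 0; 0 0 0 0; 0 0 0 0; 0 0 0 0; 0 0 0 0; 0 0 0 0"
  hand: 0

```text
time_s: 6.3
position: [0.5061, -0.1811, 0.0721]
tool_rot: [-0.0, 0.816, -0.578, 0.001]
ft_force: [-1.8, 0.6, 6.0]
gripper_width: 0.0148
finger_force: 59.1
```

Request:
move_arm:
  deltas: "0 0 -0.05 0; 0 0 -0.1 0; 0 0 -0.1 0; 0 0 -0.1 0; 0 0 -0.1 0; 0 0 -0.1 0; 0 0 -0.05 0; 0 0 0 0; 0 0 0 0; 0 0 0 0"

```text
time_s: 7.3
position: [0.5048, -0.1806, 0.1598]
tool_rot: [0.0, 0.816, -0.579, -0.001]
ft_force: [-0.5, 0.4, -5.1]
gripper_width: 0.0152
finger_force: 58.8
```

```bash
python3 - <<'E'
from h import *
s=cap('side');w=cap('wrist')
st=r.state();p=st['position'];print(p,st['ft_force'],st['ft_torque'],st['gripper_width'],np.degrees(st['q']))
b=cv2.cvtColor(s['pixels'],cv2.COLOR_RGB2BGR)[150:260,180:290];b2=cv2.cvtColor(w['pixels'],cv2.COLOR_RGB2BGR)
cv2.imwrite('pics/c5.png',np.hstack([cv2.resize(b,(380,380),interpolation=cv2.INTER_CUBIC),cv2.resize(b2,(420,380))]))
E
```

```text
[ 0.50507067 -0.18073825  0.16010152] [-1.17824972  0.28312154 -4.65771863] [-0.06112491 -0.01161224  0.00516316] 0.014974185962739868 [-2.97315039e+00  1.42022845e+01 -1.05076771e+00 -1.56321162e-02
 -7.48440286e+01  2.22813761e+01]
```

View pics/c5.png

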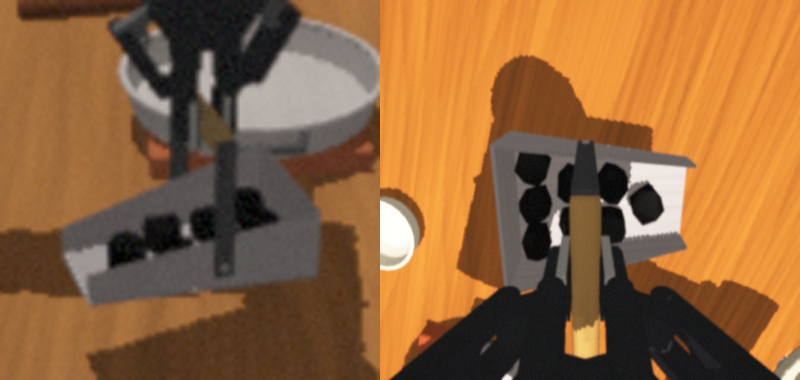

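The scoop is lifted level with all eight lumps inside (the front lump sits alone, near px (355,207) in the wrist frame). Tool +y is the mouth direction. Now I turn the scoop so its mouth faces world +y.

Request:
move_arm:
  deltas: "0 0 0 0.5; 0 0 0 1; 0 0 0 1; 0 0 0 1; 0 0 0 1; 0 0 0 1; 0 0 0 1; 0 0 0 1; 0 0 0 1; 0 0 0 1; 0 0 0 1; 0 0 0 1"

```text
time_s: 8.6
position: [0.5053, -0.1808, 0.1605]
tool_rot: [-0.0, -0.148, 0.989, 0.0]
ft_force: [-0.1, -1.0, -3.6]
gripper_width: 0.0154
finger_force: 58.8
```

Request:
move_arm:
  deltas: "0 0 0 1; 0 0 0 0.6; 0 0 0 0.2; 0 0 0 0; 0 0 0 0"

```text
time_s: 9.1
position: [0.5055, -0.1809, 0.1608]
tool_rot: [-0.0, -0.026, 1.0, 0.0]
ft_force: [-0.7, 0.4, -2.8]
gripper_width: 0.0149
finger_force: 58.8
```

```bash
cat >> h.py <<'E'
C=np.array([.553,.195]);px=np.array([.998,.057]);py=np.array([-.057,.998])
def stat():
    st=r.state();Rt=R(st['tool_rot']);p=np.array(st['position']);ty=Rt[:2,1];g=p[:2]
    M=g+.094*ty; rel=M-C
    print('t',round(st['time_s'],2),'pos',p.round(4),'tooly',np.degrees(np.arctan2(ty[1],ty[0])).round(1),'mouth in pan frame',np.round([rel@px,rel@py],3),'w',round(st['gripper_width'],4),'F',np.round(st['ft_force'],1),'q6',round(np.degrees(st['q'][5]),0))
    return st,Rt
def inscoop(w=None):
    w=w or cap('wrist');st=r.state();Rt=R(st['tool_rot']);p=np.array(st['position'])
    # underside z: grasped with reported z .0721 -> 0 ; lump mid-height plane
    zu=p[2]-.0721;g=w['pixels'].max(2)
    m=((g<55)*255).astype(np.uint8);m=cv2.morphologyEx(m,cv2.MORPH_OPEN,np.ones((5,5)))
    # warp scoop plane z=zu+14 to 1mm/px image: scoop x -95..85, y -45..45
    P=[];S=[]
    for X,Y in[(-95,-45),(85,-45),(85,45),(-95,45)]:
        a=(.014-X/1000);l=-Y/1000 # along mouth dir from grip; scoop y = -(z x mouth)
        mo=Rt[:2,1];yy=np.array([-(-mo)[1],(-mo)[0]])
        q=np.r_[p[:2]+mo*a+yy*(Y/1000),zu+.014];P.append(proj(w,q));S.append((X+95,Y+45))
    H=cv2.getPerspectiveTransform(np.float32(P),np.float32(S));o=cv2.warpPerspective(m,H,(181,91))
    n,_,s,c=cv2.connectedComponentsWithStats(o)
    print('scoop blobs (x,y mm,area):',[(int(c[i][0]-95),int(c[i][1]-45),int(s[i][4])) for i in range(1,n) if s[i][4]>100])
E
python3 -c "
from h import *
st,Rt=stat();inscoop();d=Rt.T@(np.array([.604,.142,.145])-st['position']);print(d/.15)"
```

```text
t 9.1 pos [ 0.5055 -0.1809  0.1608] tooly 93.0 mouth in pan frame [-0.068 -0.278] w 0.0149 F [-0.7  0.4 -2.8] q6 -84.0
scoop blobs (x,y mm,area): [(8, -14, 1666), (60, 6, 1952), (-41, 7, 733), (-11, 23, 622), (34, 21, 186)]
[-0.76871997  2.11500118  0.10533416]
```

Request:
move_arm:
  deltas: "-0.02 0.06 0 0; -0.04 0.12 0 0; -0.07 0.18 0 0; -0.09 0.24 0 0; -0.1 0.28 0 0; -0.1 0.28 0 0; -0.1 0.28 0 0; -0.09 0.24 0 0; -0.07 0.18 0.02 0; -0.05 0.13 0.03 0; -0.03 0.08 0.03 0; -0.01 0.04 0.02 0"

```text
time_s: 10.35
position: [0.6047, 0.1417, 0.1449]
tool_rot: [-0.001, -0.026, 1.0, -0.0]
ft_force: [-0.0, -0.8, -5.2]
gripper_width: 0.0146
finger_force: 58.8
```

```bash
python3 -c "
from h import *
stat();inscoop()"
```

```text
t 10.35 pos [0.6047 0.1417 0.1449] tooly 92.9 mouth in pan frame [0.049 0.038] w 0.0146 F [-0.  -0.8 -5.2] q6 -115.0
scoop blobs (x,y mm,area): [(3, -3, 2464), (61, 6, 1991), (-41, 7, 802), (34, 22, 221)]
```

Request:
move_arm:
  deltas: "0 -0.33 0 0; 0 -0.24 0 0; 0 -0.18 0 0; 0 -0.11 0 0; 0 -0.05 0 0; 0 0.05 0 0; 0 0.11 0 0; 0 0.18 0 0; 0 0.24 0 0; 0 0.33 0 0; 0 0 0 0; 0 0 0 0"

```text
time_s: 11.6
position: [0.6042, 0.1446, 0.1458]
tool_rot: [-0.0, -0.028, 1.0, 0.0]
ft_force: [-0.2, -0.3, -4.4]
gripper_width: 0.0149
finger_force: 59.6
```

```bash
python3 -c "
from h import *
stat();inscoop()"
```

```text
t 11.6 pos [0.6042 0.1446 0.1458] tooly 93.2 mouth in pan frame [0.048 0.041] w 0.0149 F [-0.2 -0.3 -4.4] q6 -115.0
scoop blobs (x,y mm,area): [(21, -17, 1206), (-92, -17, 116), (-53, 6, 1674), (-15, 6, 1491)]
```

```bash
cat >> h.py <<'E'
def inpan(cams=('wrist','top','side')):
    for k in cams:
        w=cap(k);g=w['pixels'].max(2)
        P=[];S=[]
        for X,Y in[(-.12,-.12),(.12,-.12),(.12,.12),(-.12,.12)]:
            q=np.r_[C+X*px+Y*py,.040];P.append(proj(w,q));S.append((X*1000+120,Y*1000+120))
        H=cv2.getPerspectiveTransform(np.float32(P),np.float32(S));o=cv2.warpPerspective(g,H,(241,241))
        o=((o<70)*255).astype(np.uint8);d=np.zeros_like(o);cv2.circle(d,(120,120),117,255,-1);o&=d
        n,_,s,c=cv2.connectedComponentsWithStats(o)
        print(k,[(int(c[i][0]-120),int(c[i][1]-120),int(s[i][4])) for i in range(1,n) if s[i][4]>100])
E
python3 -c "
from h import *
inpan()"
```

```text
wrist [(61, -40, 4005), (-102, 0, 2387), (74, 25, 2444), (42, 91, 791)]
top [(51, -37, 3855), (23, 95, 164)]
side [(53, 88, 1547)]
```

Request:
move_arm:
  deltas: "0 -0.06 0 0; 0 -0.12 0 0; 0 -0.14 0 0; 0 -0.14 0 0; 0 -0.08 0 0; 0 -0.03 0 0; 0 0.05 0 0; 0 0.12 0 0; 0 0.19 0 0; 0 0.26 0 0; 0 0 0 0; 0 0 0 0"

```text
time_s: 13.0
position: [0.604, 0.1514, 0.1457]
tool_rot: [-0.0, -0.027, 1.0, 0.0]
ft_force: [0.2, -0.7, -4.2]
gripper_width: 0.015
finger_force: 59.6
```

```bash
python3 -c "
from h import *
stat();inscoop();inpan(('side',))"
```

```text
t 13.0 pos [0.604  0.1514 0.1457] tooly 93.1 mouth in pan frame [0.049 0.048] w 0.015 F [ 0.2 -0.7 -4.2] q6 -115.0
scoop blobs (x,y mm,area): [(15, -21, 797), (-91, -22, 163), (-28, 6, 1534), (-67, 6, 1664)]
side [(52, 92, 921)]
```

Request:
move_arm:
  deltas: "0 -0.33 0 0; 0 -0.24 0 0; 0 -0.18 0 0; 0 -0.11 0 0; 0 -0.05 0 0; 0 0 0 0; 0 0 0 0"

```text
time_s: 13.8
position: [0.6115, 0.0131, 0.1459]
tool_rot: [0.0, -0.026, 1.0, 0.0]
ft_force: [0.2, 0.0, -3.5]
gripper_width: 0.0151
finger_force: 59.7
```

```bash
python3 -c "
from h import *
stat();inscoop();inpan()"
```

```text
t 13.8 pos [0.6115 0.0131 0.1459] tooly 92.9 mouth in pan frame [ 0.049 -0.091] w 0.0151 F [ 0.2  0.  -3.5] q6 -103.0
scoop blobs (x,y mm,area): [(0, -3, 1792), (-48, 6, 1551)]
wrist [(49, -99, 311), (-25, 58, 14896), (26, -38, 725), (63, -1, 868)]
top []
side [(-29, -100, 184), (62, -30, 7584), (40, 90, 875)]
```

```bash
python3 -c "
from h import *
t=cap('top');s=cap('side');w=cap('wrist')
b=lambda i:cv2.cvtColor(i,cv2.COLOR_RGB2BGR)
A=cv2.resize(b(t['pixels'][160:240,170:250]),(300,300),interpolation=cv2.INTER_CUBIC);B=cv2.resize(b(s['pixels'][140:220,200:307]),(400,300),interpolation=cv2.INTER_CUBIC);W=cv2.resize(b(w['pixels']),(400,300))
print(proj(t,[*C,.04]),proj(s,[*C,.04]),proj(w,[*C,.04]))
cv2.imwrite('pics/c6.png',np.vstack([np.hstack([A,B]),np.hstack([W,np.zeros((300,300,3),np.uint8)])]))"
```

```text
[210.7663655  202.12857556] [252.24404409 176.06019537] [469.62457028 123.35444208]
```

View pics/c6.png

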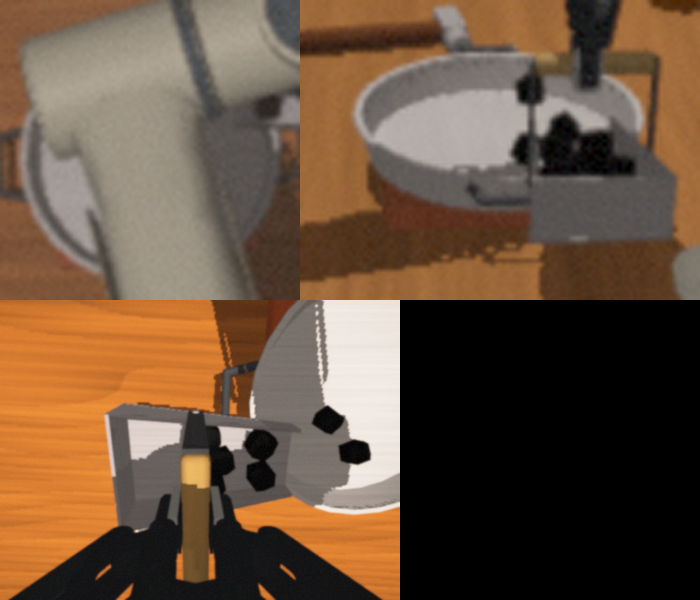

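The picture shows two lumps in the back half, one already near the back-right middle. Five are left in the scoop: a pair ahead of the bar and three behind it.

Request:
move_arm:
  deltas: "0 0.05 0 0; 0 0.1 0 0; 0 0.16 0 0; 0 0.22 0 0; 0 0.3 0 0; 0 0 0 0; 0 0 0 0"

```text
time_s: 14.85
position: [0.6047, 0.1388, 0.1458]
tool_rot: [-0.0, -0.027, 1.0, -0.0]
ft_force: [-0.6, -0.8, -4.1]
gripper_width: 0.0149
finger_force: 59.7
```

```bash
python3 -c "
from h import *
stat();inscoop();inpan()"
```

```text
t 14.85 pos [0.6047 0.1388 0.1458] tooly 93.1 mouth in pan frame [0.049 0.035] w 0.0149 F [-0.6 -0.8 -4.1] q6 -114.0
scoop blobs (x,y mm,area): [(-11, 0, 2748), (-69, 5, 1551)]
wrist [(64, -30, 3965), (-102, 0, 2428), (71, 39, 2134), (42, 91, 806)]
top [(54, -47, 2375), (39, 26, 512), (23, 89, 157)]
side [(54, 83, 2264)]
```

Request:
move_arm:
  deltas: "0 -0.05 0 0; 0 -0.12 0 0; 0 -0.17 0 0; 0 -0.15 0 0; 0 -0.08 0 0; 0 -0.03 0 0; 0 0.05 0 0; 0 0.12 0 0; 0 0.19 0 0; 0 0.26 0 0; 0 0 0 0; 0 0 0 0"

```text
time_s: 16.25
position: [0.6045, 0.1424, 0.1458]
tool_rot: [-0.0, -0.027, 1.0, 0.0]
ft_force: [-0.4, -0.8, -3.8]
gripper_width: 0.0153
finger_force: 59.7
```

```bash
python3 -c "
from h import *
stat();inscoop();inpan(('wrist','side'))"
```

```text
t 16.25 pos [0.6045 0.1424 0.1458] tooly 93.1 mouth in pan frame [0.049 0.039] w 0.0153 F [-0.4 -0.8 -3.8] q6 -115.0
scoop blobs (x,y mm,area): [(13, -21, 666), (-87, -16, 596), (-31, 8, 2246)]
wrist [(38, -56, 1087), (-102, 0, 2417), (74, -2, 3156), (48, 79, 2066)]
side [(52, 87, 1780)]
```

Request:
move_arm:
  deltas: "0.03 -0.01 0 0; 0.07 -0.02 0 0; 0.11 -0.03 0 0; 0.13 -0.05 0 0; 0.12 -0.04 0 0; 0.09 -0.03 0 0; 0.06 -0.02 0 0; 0.03 0 0 0; 0 0 0 0; 0 0 0 0"

```text
time_s: 17.4
position: [0.5111, 0.1049, 0.146]
tool_rot: [0.0, -0.025, 1.0, 0.0]
ft_force: [-1.6, 0.0, -2.7]
gripper_width: 0.0154
finger_force: 59.7
```

```bash
python3 -c "
from h import *
stat();inscoop();inpan()"
```

```text
t 17.4 pos [0.5111 0.1049 0.146 ] tooly 92.9 mouth in pan frame [-0.046  0.006] w 0.0154 F [-1.6  0.  -2.7] q6 -116.0
scoop blobs (x,y mm,area): [(14, -21, 642), (-30, 8, 2228)]
wrist [(-53, -88, 908), (46, -24, 9153), (47, 78, 2236)]
top [(-51, -95, 298), (12, -40, 132), (71, 3, 102), (49, 83, 1317)]
side [(0, -105, 774), (32, -32, 526), (63, 8, 1276), (-32, 66, 5302), (46, 78, 2429)]
```

Request:
move_arm:
  deltas: "0 -0.3 0 0; 0 -0.22 0 0; 0 -0.15 0 0; 0 -0.1 0 0; 0 -0.05 0 0; 0 0.05 0 0; 0 0.1 0 0; 0 0.15 0 0; 0 0.22 0 0; 0 0.28 0 0; 0 0 0 0; 0 0 0 0"

```text
time_s: 18.8
position: [0.5103, 0.1042, 0.1459]
tool_rot: [-0.0, -0.027, 1.0, 0.0]
ft_force: [0.7, -0.5, -4.6]
gripper_width: 0.0147
finger_force: 59.8
```

```bash
cat >> h.py <<'E'
def peaks(o,off,tag):
    d=cv2.distanceTransform(o,cv2.DIST_L2,5);D=cv2.dilate(d,np.ones((15,15)))
    n,_,s,c=cv2.connectedComponentsWithStats(((d==D)&(d>6)).astype(np.uint8))
    print(tag,'peaks',[(int(c[i][0]-off[0]),int(c[i][1]-off[1])) for i in range(1,n)])
E
sed -i "s/^    print('scoop blobs/    peaks(o,(95,45),'scoop')\n    print('scoop blobs/; s/^        print(k,\[/        peaks(o,(120,120),k)\n        print(k,[/" h.py
python3 -c "
from h import *
stat();inscoop();inpan(('wrist','top'))"
```

```text
t 18.8 pos [0.5103 0.1042 0.1459] tooly 93.1 mouth in pan frame [-0.048  0.006] w 0.0147 F [ 0.7 -0.5 -4.6] q6 -116.0
scoop peaks [(14, -17), (-55, -10), (-87, -8), (-62, 26)]
scoop blobs (x,y mm,area): [(13, -21, 641), (-53, -10, 801), (-85, -8, 452), (-61, 26, 811)]
wrist peaks [(-50, -91), (37, -51), (81, -51), (41, -50), (95, -27), (-41, -6), (61, -3), (3, 2), (95, 7), (-49, 39), (46, 77)]
wrist [(-53, -89, 878), (82, -20, 5935), (-42, -8, 1181), (2, 1, 1192), (-49, 38, 725), (47, 78, 2247)]
top peaks [(13, -44), (42, 70), (48, 83), (65, 83)]
top [(-59, -93, 200), (12, -44, 158), (69, 2, 169), (49, 83, 1313)]
```

Request:
move_arm:
  deltas: "0 -0.05 0 0; 0 -0.12 0 0; 0 -0.19 0 0; 0 -0.24 0 0; 0 -0.24 0 0; 0 -0.18 0 0; 0 -0.11 0 0; 0 -0.05 0 0; 0 0.05 0 0; 0 0.12 0 0; 0 0.19 0 0; 0 0.26 0 0"

```text
time_s: 20.15
position: [0.5148, 0.0186, 0.1461]
tool_rot: [0.0, -0.024, 1.0, -0.0]
ft_force: [-0.4, 0.2, -3.3]
gripper_width: 0.0149
finger_force: 59.8
```

Request:
move_arm:
  deltas: "0 0 0 0; 0 0 0 0"

```text
time_s: 20.35
position: [0.5148, 0.0192, 0.1461]
tool_rot: [0.0, -0.027, 1.0, 0.0]
ft_force: [-0.2, -0.7, -3.9]
gripper_width: 0.015
finger_force: 59.8
```

```bash
python3 -c "
from h import *
stat();inscoop();inpan(('wrist','top'))"
```

```text
t 20.35 pos [0.5148 0.0192 0.1461] tooly 93.0 mouth in pan frame [-0.048 -0.079] w 0.015 F [-0.2 -0.7 -3.9] q6 -107.0
scoop peaks [(14, -17), (-68, -8), (-80, 24), (-95, 43)]
scoop blobs (x,y mm,area): [(14, -21, 639), (-73, 9, 1756)]
wrist peaks [(-39, -75), (86, -66), (1, -61), (89, -62), (27, -39), (64, -1), (-52, 42), (-55, 77), (48, 81), (-20, 91)]
wrist [(-9, -63, 3152), (92, -56, 1098), (64, -1, 877), (-12, 78, 8623)]
top peaks [(67, 1), (42, 70), (48, 83), (64, 83)]
top [(-93, -53, 149), (28, -26, 176), (64, 0, 347), (50, 83, 1312)]
```

Request:
move_arm:
  deltas: "0 -0.05 0 0; 0 -0.12 0 0; 0 -0.17 0 0; 0 -0.15 0 0; 0 -0.09 0 0; 0 -0.04 0 0; 0 0.05 0 0; 0 0.12 0 0; 0 0.19 0 0; 0 0.26 0 0; 0 0 0 0; 0 0 0 0"

```text
time_s: 21.7
position: [0.5149, 0.0195, 0.1461]
tool_rot: [0.0, -0.027, 1.0, 0.0]
ft_force: [0.2, 0.2, -3.8]
gripper_width: 0.0147
finger_force: 59.9
```

```bash
python3 -c "
from h import *
stat();inscoop();inpan()"
```

```text
t 21.7 pos [0.5149 0.0195 0.1461] tooly 93.1 mouth in pan frame [-0.048 -0.079] w 0.0147 F [ 0.2  0.2 -3.8] q6 -107.0
scoop peaks [(-92, -22), (14, -17), (-95, 0), (-95, 45)]
scoop blobs (x,y mm,area): [(14, -21, 636), (-87, -17, 531), (-90, 39, 125)]
wrist peaks [(85, -66), (89, -62), (-74, -57), (27, -39), (-28, -25), (64, -2), (-52, 42), (-55, 77), (48, 81), (-24, 90), (-20, 91), (-17, 92)]
wrist [(92, -56, 1100), (-73, -58, 713), (26, -39, 720), (-29, -25, 828), (64, -1, 880), (-12, 78, 8596)]
top peaks [(62, 0), (42, 69), (49, 83), (65, 83)]
top [(-93, -53, 174), (27, -26, 194), (64, 0, 338), (49, 83, 1299)]
side peaks [(29, -13), (63, 7), (64, 16), (-53, 44), (50, 81)]
side [(37, -101, 194), (29, -21, 822), (63, 9, 1282), (-28, 0, 102), (-52, 51, 1208), (47, 79, 2288)]
```

All eight lumps are out. I'll move clear and check the back-left cluster for stacking.

Request:
move_arm:
  deltas: "0 -0.1 0 0; 0 -0.2 0 0; 0 -0.25 0 0; 0 -0.3 0 0; 0 -0.25 0 0; 0 -0.15 0 0; 0 -0.08 0 0; 0 0 0 0; 0 0 0 0"

```text
time_s: 22.8
position: [0.5249, -0.1815, 0.1458]
tool_rot: [-0.0, -0.025, 1.0, 0.0]
ft_force: [1.5, -0.0, -3.8]
gripper_width: 0.0148
finger_force: 59.8
```

```bash
python3 -c "
from h import *
stat();inpan(('top','side'))
t=cap('top');s=cap('side')
b=lambda i:cv2.cvtColor(i,cv2.COLOR_RGB2BGR)
A=cv2.resize(b(t['pixels'][165:240,170:250]),(400,375),interpolation=cv2.INTER_CUBIC);B=cv2.resize(b(s['pixels'][150:210,212:292]),(400,375),interpolation=cv2.INTER_CUBIC)
cv2.imwrite('pics/c7.png',np.hstack([A,B]))"
```

```text
t 22.8 pos [ 0.5249 -0.1815  0.1458] tooly 92.9 mouth in pan frame [-0.049 -0.28 ] w 0.0148 F [ 1.5 -0.  -3.8] q6 -84.0
top peaks [(-72, -61), (27, -38), (-27, -24), (63, 0), (-49, 45), (43, 71), (48, 83), (63, 83)]
top [(-73, -61, 332), (27, -36, 314), (-26, -23, 330), (64, 0, 347), (-49, 45, 346), (50, 83, 1325)]
side peaks [(-23, -97), (-22, -88), (-73, -31), (25, -31), (-18, -21), (-17, -18), (-14, 3), (63, 7), (64, 15), (-49, 51), (-27, 50), (49, 81), (-12, 95), (-1, 95)]
side [(-6, 30, 12867), (25, -30, 1307), (-72, -32, 279), (63, 8, 1254)]
```

View pics/c7.png

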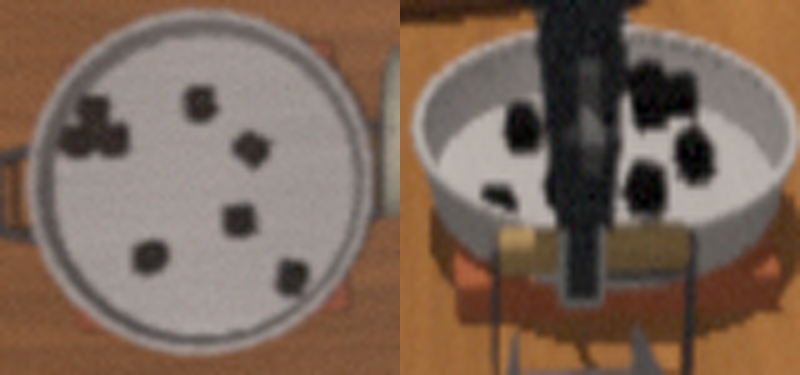

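The top view shows eight separate lumps. The back-left three lie side by side at crop (93,108), (78,138) and (112,138), and none are stacked. Now I set the scoop down.

Request:
move_arm:
  deltas: "0 0 0.05 0; 0 0 0.1 0; 0 0 0.12 0; 0 0 0.1 0; 0 0 0.06 0; 0 0 0.03 0; 0 0 0.01 0; 0 0 0.01 0; 0 0 0.01 0; 0 0 0 0; 0 0 0 0"

```text
time_s: 24.1
position: [0.5253, -0.1815, 0.0728]
tool_rot: [0.0, -0.025, 1.0, -0.0]
ft_force: [0.1, -0.0, -2.8]
gripper_width: 0.0146
finger_force: 59.8
```

Request:
move_arm:
  deltas: "0 0 0.01 0; 0 0 0 0; 0 0 0 0"

```text
time_s: 24.4
position: [0.5256, -0.1813, 0.0722]
tool_rot: [0.001, -0.026, 1.0, -0.0]
ft_force: [-2.0, 3.2, 5.0]
gripper_width: 0.0145
finger_force: 61.1
```

Request:
move_arm:
  deltas: "0 0 0 0; 0 0 0 0; 0 0 0 0; 0 0 0 0; 0 0 -0.05 0; 0 0 -0.12 0; 0 0 -0.2 0; 0 0 -0.25 0; 0 0 -0.2 0; 0 0 -0.1 0; 0 0 0 0; 0 0 0 0"
  hand: 60

```text
time_s: 25.6
position: [0.525, -0.1812, 0.2088]
tool_rot: [0.0, -0.025, 1.0, 0.0]
ft_force: [-0.6, 0.3, -1.0]
gripper_width: 0.0603
finger_force: 0.0
```

```bash
python3 -c "
from h import *
st,_=stat();inpan(('top',))
w=cap('wrist');s=cap('side')
p=w['pixels'].astype(int);hsv=cv2.cvtColor(w['pixels'],cv2.COLOR_RGB2HSV)
# bar ends predicted vs steel mask: mouth/back floor extents through gray mask
g=((hsv[...,1]<60)&(hsv[...,2]>90)).astype(np.uint8);n,l,ss,c=cv2.connectedComponentsWithStats(g)
for i in range(1,n):
  if ss[i][4]>400: print(ss[i],onplane(w,*c[i],.003).round(3))
print(proj(w,[.525,-.181,.003]))"
```

```text
t 25.6 pos [ 0.525  -0.1812  0.2088] tooly 92.9 mouth in pan frame [-0.049 -0.28 ] w 0.0603 F [-0.6  0.3 -1. ] q6 -84.0
top peaks [(-72, -61), (26, -38), (-27, -24), (66, 1), (-50, 47), (42, 70), (49, 83), (65, 83)]
top [(-73, -61, 328), (27, -36, 314), (-26, -23, 328), (64, 0, 353), (-49, 45, 351), (49, 83, 1326)]
[ 182  117   60   84 3730] [ 0.527 -0.225  0.003]
[ 257  125   72   66 3559] [ 0.525 -0.134  0.003]
[ 472  152   40  148 3841] [0.606 0.14  0.003]
[  0 324  15  49 403] [ 0.839 -0.531  0.003]
[250.48964901 155.03185895]
```

The scoop stands flat with an empty floor, the lumps have not moved, and the gripper is clear (force about 0). Handing in.

```bash
python3 -c "
from h import *
print(r.finish_job())"
```

```text
the job is handed in; nothing more can be done
None
```

I shook all eight lumps out over the pan floor, stood the empty scoop flat on the bench beside the pan with the gripper clear, and handed in at about 26 s. By the last top view no lump lies on another and each quarter has one near its middle, but three lie touching at the back left; `finish_job()` returned no verdict.

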